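# Run a fingertip along the weekly pill organiser to shut its lids

## Task

The weekly pill organiser has been filled and all seven lids stand open, hinged on their left. Run a fingertip along the row from the left end to the right, folding the lids over one after another, and press each one lightly until it lies shut flat on its pod. Only touch: lift nothing, leave the organiser where it stands, and disturb nothing else on the worktop.

Things in the scene. Friction and masses are not known exactly. Their poses are not given: they have to be found in the camera images.
- organiser: weekly pill organiser: loose white tray, 66 x 321 mm, 20 mm high, about 1 kg in all, with seven square pockets in a row, 42 mm apart. Origin: middle of its underside; y along the row to its left end, x away from the robot, z up. Pod n from the left stands centred at x = 0, y = (4 - n) * 42 mm; pod rims are 45 mm, tops of shut lids 48 mm above the origin
- pod_1: pod 1 of 7 from the left: clear open-topped box, 38 x 38 mm, 42 mm high, loose in its pocket, 4 mm from the next. Origin: middle of its underside, 3 mm above the tray's; axes as the organiser's. Its lid's hinge runs along x at y = +18.5 mm, z = 42 mm
- lid_1 (a joint): white flip lid of pod 1, 38 x 38 x 3 mm, its thumb lip reaching 2 mm past the pod's right (-y) edge. Angle in rad: 0 = shut flat on the rim, 1.57 = upright on the hinge at the pod's left (+y) edge, stop at 1.9. Shuts to the right against light friction (under 1 N at the free end) and stays where left
- pod_2: pod 2 of 7 from the left: clear open-topped box, 38 x 38 mm, 42 mm high, loose in its pocket, 4 mm from the next. Origin: middle of its underside, 3 mm above the tray's; axes as the organiser's. Its lid's hinge runs along x at y = +18.5 mm, z = 42 mm
- lid_2 (a joint): white flip lid of pod 2, 38 x 38 x 3 mm, its thumb lip reaching 2 mm past the pod's right (-y) edge. Angle in rad: 0 = shut flat on the rim, 1.57 = upright on the hinge at the pod's left (+y) edge, stop at 1.9. Shuts to the right against light friction (under 1 N at the free end) and stays where left
- pod_3: pod 3 of 7 from the left: clear open-topped box, 38 x 38 mm, 42 mm high, loose in its pocket, 4 mm from the next. Origin: middle of its underside, 3 mm above the tray's; axes as the organiser's. Its lid's hinge runs along x at y = +18.5 mm, z = 42 mm
- lid_3 (a joint): white flip lid of pod 3, 38 x 38 x 3 mm, its thumb lip reaching 2 mm past the pod's right (-y) edge. Angle in rad: 0 = shut flat on the rim, 1.57 = upright on the hinge at the pod's left (+y) edge, stop at 1.9. Shuts to the right against light friction (under 1 N at the free end) and stays where left
- pod_4: pod 4 of 7 from the left: clear open-topped box, 38 x 38 mm, 42 mm high, loose in its pocket, 4 mm from the next. Origin: middle of its underside, 3 mm above the tray's; axes as the organiser's. Its lid's hinge runs along x at y = +18.5 mm, z = 42 mm
- lid_4 (a joint): white flip lid of pod 4, 38 x 38 x 3 mm, its thumb lip reaching 2 mm past the pod's right (-y) edge. Angle in rad: 0 = shut flat on the rim, 1.57 = upright on the hinge at the pod's left (+y) edge, stop at 1.9. Shuts to the right against light friction (under 1 N at the free end) and stays where left
- pod_5: pod 5 of 7 from the left: clear open-topped box, 38 x 38 mm, 42 mm high, loose in its pocket, 4 mm from the next. Origin: middle of its underside, 3 mm above the tray's; axes as the organiser's. Its lid's hinge runs along x at y = +18.5 mm, z = 42 mm
- lid_5 (a joint): white flip lid of pod 5, 38 x 38 x 3 mm, its thumb lip reaching 2 mm past the pod's right (-y) edge. Angle in rad: 0 = shut flat on the rim, 1.57 = upright on the hinge at the pod's left (+y) edge, stop at 1.9. Shuts to the right against light friction (under 1 N at the free end) and stays where left
- pod_6: pod 6 of 7 from the left: clear open-topped box, 38 x 38 mm, 42 mm high, loose in its pocket, 4 mm from the next. Origin: middle of its underside, 3 mm above the tray's; axes as the organiser's. Its lid's hinge runs along x at y = +18.5 mm, z = 42 mm
- lid_6 (a joint): white flip lid of pod 6, 38 x 38 x 3 mm, its thumb lip reaching 2 mm past the pod's right (-y) edge. Angle in rad: 0 = shut flat on the rim, 1.57 = upright on the hinge at the pod's left (+y) edge, stop at 1.9. Shuts to the right against light friction (under 1 N at the free end) and stays where left
- pod_7: pod 7 of 7 from the left: clear open-topped box, 38 x 38 mm, 42 mm high, loose in its pocket, 4 mm from the next. Origin: middle of its underside, 3 mm above the tray's; axes as the organiser's. Its lid's hinge runs along x at y = +18.5 mm, z = 42 mm
- lid_7 (a joint): white flip lid of pod 7, 38 x 38 x 3 mm, its thumb lip reaching 2 mm past the pod's right (-y) edge. Angle in rad: 0 = shut flat on the rim, 1.57 = upright on the hinge at the pod's left (+y) edge, stop at 1.9. Shuts to the right against light friction (under 1 N at the free end) and stays where left
- spare_tube: bystander, loose: capped sample tube lying on the worktop, 92 mm long along its z, 17 mm thick; origin on its axis at the uncapped end
- saline_bottle: bystander, loose: small white plastic bottle with a screw cap, 45 mm across, 80 mm high; origin at the centre of its underside
- label_roll: bystander, loose: roll of labels lying flat, 64 mm across, 32 mm high; origin at the centre of its underside
- swab: bystander, loose: sampling swab lying on the worktop, 152 mm long along its y, 8 mm thick; origin at the centre of its underside
Mind the look-alikes: they are no part of the job. Leave any green look-alike of the pod_4 alone.

How it is judged:
On the way, in this order (a step that is already met when the one before it is completed fails the run):
1. lid 1 of 7 from the left is folded over (below 0.4 rad) (value of joint lid_1 below 0.4 rad), for 0.1 s.
2. lid 2 of 7 from the left is folded over (below 0.4 rad) (value of joint lid_2 below 0.4 rad), for 0.1 s.
3. lid 3 of 7 from the left is folded over (below 0.4 rad) (value of joint lid_3 below 0.4 rad), for 0.1 s.
4. lid 4 of 7 from the left is folded over (below 0.4 rad) (value of joint lid_4 below 0.4 rad), for 0.1 s.
5. lid 5 of 7 from the left is folded over (below 0.4 rad) (value of joint lid_5 below 0.4 rad), for 0.1 s.
6. lid 6 of 7 from the left is folded over (below 0.4 rad) (value of joint lid_6 below 0.4 rad), for 0.1 s.
7. lid 7 of 7 from the left is folded over (below 0.4 rad) (value of joint lid_7 below 0.4 rad), for 0.1 s.
At the end, for the whole second after the job is handed in: All seven lids are shut to within 0.08 rad (3 mm at the free end), every pod still sits down in its pocket (underside less than 8 mm above the tray's, 3 mm when fully down), and the organiser stands level and still within 20 mm of where it was (value of joint each of lid_1, lid_2, lid_3, lid_4, lid_5, lid_6, lid_7 below 0.08 rad and z of each of pod_1, pod_2, pod_3, pod_4, pod_5, pod_6, pod_7 in the frame of organiser below 0.008 m and distance of organiser from where it was at the start of the episode below 0.02 m and angle between organiser's own z axis and vertical below 0.05 rad and linear speed of organiser below 0.02 m/s); the robot touches nothing.
It fails at once if a pod or the organiser is lifted (pod more than 18 mm, tray more than 10 mm above the worktop) (height (world z) of any of pod_1, pod_2, pod_3, pod_4, pod_5, pod_6, pod_7 above 0.018 m or height (world z) of organiser above 0.01 m).
It fails at once if the organiser is pushed more than 30 mm from its place (distance of organiser from where it was at the start of the episode above 0.03 m).
It fails at once if the pods are pressed hard instead of lightly (more than 40 N) (contact force between the fingers and pod_1 above 40 N or contact force between the fingers and pod_2 above 40 N or contact force between the fingers and pod_3 above 40 N or contact force between the fingers and pod_4 above 40 N or contact force between the fingers and pod_5 above 40 N or contact force between the fingers and pod_6 above 40 N or contact force between the fingers and pod_7 above 40 N).
It fails at once if a bystander is moved more than 20 mm (distance of any of spare_tube, saline_bottle, label_roll, swab from where it was at the start of the episode above 0.02 m).
It also fails if it takes over 59 s, if anything falls off the work surface, if the arm or the gripper's body presses on something with over 40 N, if the wrist force passes 120 N, or if a joint passes its speed limit or range.

## Robot

A 6-joint arm with a two-finger parallel gripper is mounted at the origin on a cart in front of the work surface, level with it; the furniture and walls round the work are solid. World frame = base frame: x ahead of the robot, y to its left, z up, the work surface at z = 0. Lengths are in m, angles in rad, forces in N, time in s.
With the tool pointing down it reaches from about 0.275 to 0.775 m from the base axis. Payload 14.6 kg.
Tool frame: the origin (TCP) lies at the very end of the fingers, on their centre line; the grasp point (between the pads) lies 19 mm behind it; y points along the fingers, z is the direction in which the jaws open and shut, and the axes are right-handed (so a half turn about y gives the same grasp; the last joint's range is limited). The gripper opens to 85 mm and grips with 20 to 120 N. Pads are 22 mm wide; open, the fingers measure 114 mm over their backs; the gripper's body (76 mm by 85 mm) begins 54 mm behind the grasp point. The pads swing forward as they close: fully open they stand 13 mm farther back than shut.
Start: joints at [-1.38, 0.263, -0.048, 1.259, 0, 1.415], TCP at [0.178, -0.494, 0.231] pointing down, gripper open.
Joint ranges: [-2.65, 2.65], [-0.89, 1.7], [-1.18, 1.37], [-2.13, 2.11], [-1.35, 1.29], [-3.14, 3.14]. Speed limits (rad/s): [1.89, 1.89, 2.57, 2.79, 3.14, 3.14].

## Interface

Orientations are given as a rotation vector (axis times angle).
In Python, from bench import ctrl, eyes, job_done gives the robot as it stands.
- The arm moves only by the shell command python3 -m creep 'ROWS'. ROWS is JSON, a list of rows, each an object of numbers: "gripper": the finger opening in mm, from 0 to 85.4; "dx", "dy", "dz": the shift along the tool's x, y, z in mm; "wx", "wy", "wz": the turn, a rotation vector about the tool's x, y, z in rad. A call has 1 to 5 rows; each row shifts and turns the commanded pose from where the row before left it, along the tool's axes as they then stand; what a row does not reach is not made up. A row lasts 1/10 s, in which the tool goes at most 50 mm and 8.59 degrees, less where a joint would pass 70% of its speed; a pose out of reach is approached as far as the arm can. A call with a gripper value outside its range is refused whole. The fingers move at their own pace and stop on an object; the grip force is fixed at half the most. Time passes only in rows, so rows that do not move let the fingers close. It gives the time, the measured TCP pose, the force and the opening at its end, in the units of the state.
- ctrl.read_state(): the state, without advancing time (a new reading comes with each control period).
- eyes.capture(name): name is "scene" or "side" or "wrist"; returns the picture (480x640x3 uint8, red, green, blue); there is no depth.
- eyes.camera_info(name): a dict with "fov_y" (degrees; the focal length in pixels is half the picture's height over the tangent of half this angle, whatever the lens; pixels are square), "cx", "cy" (the principal point, pixels), "rvec" (rotation vector, rad) and "tvec" (3), from world to camera coordinates, as OpenCV has them. Camera axes: x right, y down, z forward; pixel columns grow to the right and rows downward; lengths in m; the calibration is good to about 2 mm. A picture is of the moment at which its call begins: read the wrist's pose just before it. camera_info takes no time and is no camera call; for the wrist camera it gives the pose at the moment of the call.
- job_done(): hands the job in, once; it reports no verdict.
Trained networks look in the newest picture that a camera, given by its name, has taken for a name from the list of things; names that differ only in an ending like _2 or _b are one class to them, and where a whole thing is asked for, a point or a joint stands for the part that bears it (a point fixed in the world has none). Each returns a list of dicts, best first, with "confidence" (0 to 1); they miss things now and then, are a little off and sometimes report something else, mostly with a low value. They report only what shows in the picture. A call takes as long as a camera call. They do not tell look-alikes from the thing itself.
- eyes.outline_of(target, camera): "region" (480x640 bool, what is visible of it).
- eyes.spot_point(target, camera): "at" ([x, y, z] in m, in world coordinates, good to about 4 mm: a listed point, or the origin of a listed thing).
The state is a dict: "time_s": time; "joint_pos": joint angles; "qd": joint speeds; "joint_torque": joint torques, N m; "ee_pos": TCP position; "orientation": TCP orientation; "ft_force": force on the tool from outside, world axes, zero at the start; "ft_torque": the same for the moment, N m; "gripper_width": finger opening in m.
Only numpy, scipy, OpenCV 4.12 (cv2) and the standard library are available. Lean on these libraries where they do the work, as an engineer would, in place of code of your own. Each camera call takes 0.05 s, during which the arm holds its last target.

## Working session

There is one attempt and no reset: what is moved stays moved. The work goes in short steps, Python scripts to look and compute and a shell command to move; the robot and the scene stay as the last step left them, time stands still between calls to the robot, and variables do not carry over. Pictures are saved under pics/ and viewed, and the job is handed in when it is done.

```bash
ls; mkdir -p pics
python3 - <<'E'
from bench import ctrl, eyes
import cv2
s=ctrl.read_state(); print(s)
for n in ("scene","side","wrist"):
    im=eyes.capture(n); cv2.imwrite(f"pics/{n}0.png",im[:,:,::-1])
    print(n,eyes.camera_info(n))
    if n!="wrist":
        for t in ("organiser","pod_1","lid_1","spare_tube","saline_bottle","label_roll","swab"):
            print(t,[(d['at'],round(d['confidence'],2)) for d in eyes.spot_point(t,n)])
E
```

```text
pics
{'time_s': 0.0, 'joint_pos': array([-1.38028303e+00,  2.63540821e-01, -4.89711594e-02,  1.25940175e+00,
       -2.12942396e-05,  1.41549742e+00]), 'qd': array([ 1.07207846e-03,  6.02907718e-04, -1.56326458e-03,  4.47376702e-05,
        4.92359043e-04, -9.66428761e-04]), 'joint_torque': array([ 2.53121558e-03, -6.37623096e+01,  3.84566367e+01,  1.39059764e-02,
        1.02119793e-04, -3.78363768e-05]), 'ee_pos': array([ 0.17788834, -0.49363364,  0.23080326]), 'orientation': array([-0.3551996 ,  2.03468945, -2.03238392]), 'ft_force': array([ 0.0056081 , -0.34159163,  0.12059162]), 'ft_torque': array([0.00826471, 0.01099641, 0.03778677]), 'gripper_width': 0.08568517490132306}
scene {'fov_y': 49.60142449912141, 'cx': 320.1911084458981, 'cy': 239.65599582265995, 'rvec': array([ 1.29120479, -2.33874443,  0.89047307]), 'tvec': array([0.17679316, 0.43404273, 0.63690558])}
organiser [([0.5364, -0.0596, -0.0012], 0.87)]
pod_1 [([0.4107, 0.0751, -0.0009], 0.88), ([0.5193, 0.0609, 0.0004], 0.77), ([0.5276, -0.0204, 0.0012], 0.76), ([0.532, -0.065, 0.0058], 0.62)]Traceback (most recent call last):
  File "<stdin>", line 9, in <module>
ValueError: it knows: label_roll, organiser, pod, saline_bottle, spare_tube, swab
```

Run:
```python
from bench import ctrl, eyes
import cv2
for n in ("side","wrist"):
    im=eyes.capture(n); cv2.imwrite(f"pics/{n}0.png",im[:,:,::-1])
    print(n,eyes.camera_info(n))
    for t in ("organiser","pod_1","spare_tube","saline_bottle","label_roll","swab"):
        if n=="wrist":continue
        print(t,[(d['at'],round(d['confidence'],2)) for d in eyes.spot_point(t,n)])
print(ctrl.read_state()['time_s'])
```

```text
side {'fov_y': 43.761728439871916, 'cx': 323.98395519186323, 'cy': 248.07737017755898, 'rvec': array([ 2.01257756, -0.38188041,  0.21017043]), 'tvec': array([-0.51962657,  0.10133297,  1.07940681])}
organiser [([0.5367, -0.0623, 0.0038], 0.89), ([0.5418, -0.0995, 0.0011], 0.17)]
pod_1 [([0.5396, -0.1026, 0.0045], 0.92), ([0.4216, -0.0404, 0.0033], 0.91), ([0.5311, -0.0624, 0.0011], 0.86), ([0.5219, 0.019, 0.0047], 0.78), ([0.517, 0.063, 0.0032], 0.76), ([0.5541, -0.1888, 0.0053], 0.72), ([0.5285, -0.0191, 0.0054], 0.7), ([0.4099, 0.0733, -0.0022], 0.68), ([0.5472, -0.1471, 0.0043], 0.58)]
spare_tube [([0.6165, -0.337, 0.0095], 0.76)]
saline_bottle [([0.4475, -0.3947, -0.0011], 0.75)]
label_roll [([0.6171, -0.0364, -0.0008], 0.83)]
swab [([0.5365, -0.0636, 0.0032], 0.74)]
wrist {'fov_y': 68.55859804561582, 'cx': 317.41449203113234, 'cy': 235.52265139635858, 'rvec': array([-2.33749734,  1.6450289 ,  0.27433254]), 'tvec': array([-0.52520277, -0.04248449,  0.38056578])}
0.55
```

View pics/scene0.png

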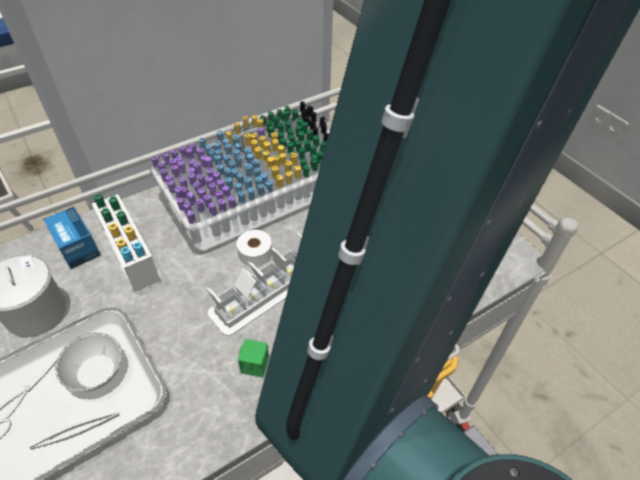

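View pics/side0.png

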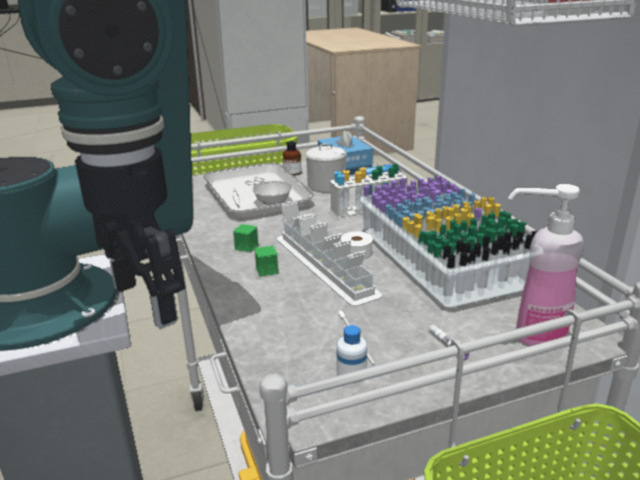

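```bash
cat > h.py <<'E'
from bench import ctrl, eyes
import numpy as np, cv2
from scipy.spatial.transform import Rotation as R
def proj(n,P):
    c=eyes.camera_info(n); f=240/np.tan(np.radians(c['fov_y']/2))
    K=np.array([[f,0,c['cx']],[0,f,c['cy']],[0,0,1]])
    return cv2.projectPoints(np.asarray(P,float).reshape(-1,3),c['rvec'],c['tvec'],K,None)[0].reshape(-1,2)
E
python3 - <<'E'
from h import *
s=ctrl.read_state(); print(np.round(R.from_rotvec(s['orientation']).as_matrix(),3))
P=np.array([[0.5396,-.1026],[.5311,-.0624],[.5219,.019],[.517,.063],[.5541,-.1888],[.5285,-.0191],[.5472,-.1471]])
n=np.array([5,4,2,1,7,3,6]);y=(4-n)*.042
print(np.polyfit(y,P[:,0],1),np.polyfit(y,P[:,1],1))
im=cv2.imread("pics/side0.png"); c=im[180:320,220:400]; cv2.imwrite("pics/c0.png",cv2.resize(c,None,fx=4,fy=4,interpolation=cv2.INTER_CUBIC))
E
```

```text
[[-0.941 -0.     0.339]
 [-0.339  0.    -0.941]
 [-0.    -1.    -0.   ]]
[-0.14710884  0.5342    ] [ 0.99583333 -0.06257143]
```

View pics/c0.png

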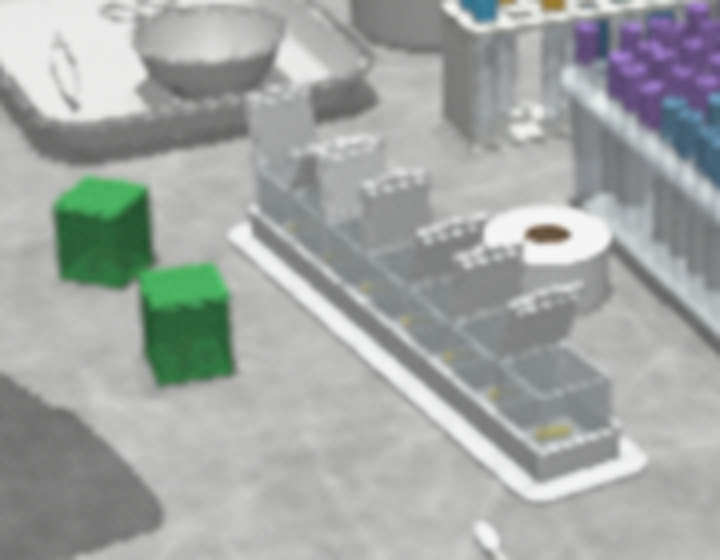

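View pics/wrist0.png

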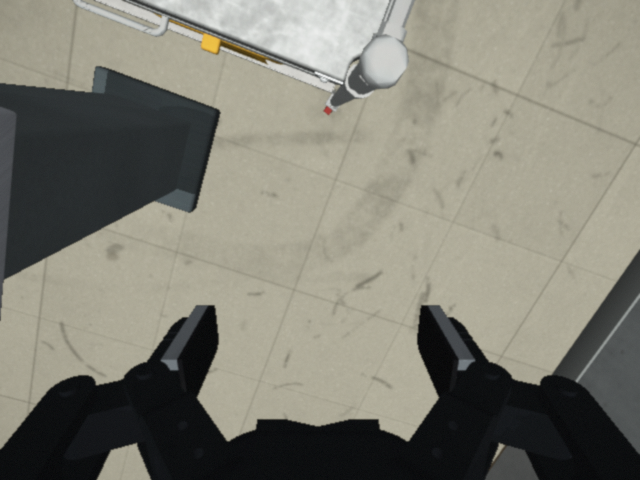

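```bash
cat >> h.py <<'E'
def rows(target, turn, n, p0=None, M0=None):
    s=ctrl.read_state()
    p=np.array(s['ee_pos']) if p0 is None else p0; M=R.from_rotvec(s['orientation']).as_matrix() if M0 is None else M0
    step=(np.array(target)-p)/n; out=[]
    for i in range(n):
        out.append(np.round(M.T@step*1000,1).tolist()); M=M@R.from_rotvec([0,turn/n,0]).as_matrix()
    return out
E
python3 - <<'E'
from h import *
c=eyes.camera_info('wrist'); Rc=R.from_rotvec(c['rvec']).as_matrix(); p=-Rc.T@c['tvec']
s=ctrl.read_state();M=R.from_rotvec(s['orientation']).as_matrix()
print('cam in tool',M.T@(p-s['ee_pos']),'fwd in tool',M.T@Rc[2])
for r in rows([.507,.121,.2],-1.37,20): print(r)
E
```

```text
cam in tool [-0.08262022 -0.142556    0.00026847] fwd in tool [ 3.24718734e-01  9.45810583e-01 -2.89767194e-04]
[-25.9, 1.6, -23.3]
[-27.4, 1.6, -21.5]
[-28.8, 1.6, -19.6]
[-30.1, 1.6, -17.6]
[-31.3, 1.6, -15.5]
[-32.2, 1.6, -13.3]
[-33.1, 1.6, -11.1]
[-33.8, 1.6, -8.8]
[-34.3, 1.6, -6.4]
[-34.6, 1.6, -4.1]
[-34.8, 1.6, -1.7]
[-34.9, 1.6, 0.7]
[-34.7, 1.6, 3.1]
[-34.4, 1.6, 5.4]
[-34.0, 1.6, 7.8]
[-33.4, 1.6, 10.1]
[-32.6, 1.6, 12.4]
[-31.7, 1.6, 14.6]
[-30.6, 1.6, 16.7]
[-29.4, 1.6, 18.8]
```

```bash
python3 -m creep '[{"gripper":0,"dx":-25.9,"dz":-23.3,"wy":-0.0685},{"gripper":0,"dx":-27.4,"dz":-21.5,"wy":-0.0685},{"gripper":0,"dx":-28.8,"dz":-19.6,"wy":-0.0685},{"gripper":0,"dx":-30.1,"dz":-17.6,"wy":-0.0685},{"gripper":0,"dx":-31.3,"dz":-15.5,"wy":-0.0685}]'
python3 -m creep '[{"gripper":0,"dx":-32.2,"dz":-13.3,"wy":-0.0685},{"gripper":0,"dx":-33.1,"dz":-11.1,"wy":-0.0685},{"gripper":0,"dx":-33.8,"dz":-8.8,"wy":-0.0685},{"gripper":0,"dx":-34.3,"dz":-6.4,"wy":-0.0685},{"gripper":0,"dx":-34.6,"dz":-4.1,"wy":-0.0685}]'
```

```text
invalid input
invalid input
```

```bash
python3 -m creep '[{"gripper":0,"dx":-25.9,"dy":0,"dz":-23.3,"wx":0,"wy":-0.0685,"wz":0},{"gripper":0,"dx":-27.4,"dy":0,"dz":-21.5,"wx":0,"wy":-0.0685,"wz":0},{"gripper":0,"dx":-28.8,"dy":0,"dz":-19.6,"wx":0,"wy":-0.0685,"wz":0},{"gripper":0,"dx":-30.1,"dy":0,"dz":-17.6,"wx":0,"wy":-0.0685,"wz":0},{"gripper":0,"dx":-31.3,"dy":0,"dz":-15.5,"wx":0,"wy":-0.0685,"wz":0}]'
```

```text
time_s: 1.05
ee_pos: [0.2605, -0.339, 0.2313]
orientation: [-0.655, 1.821, -1.822]
ft_force: [0.7, -0.4, 0.9]
gripper_width: 0.0119
```

All keys are required in each row. Continuing.

```bash
python3 -m creep '[{"gripper":0,"dx":-32.2,"dy":0,"dz":-13.3,"wx":0,"wy":-0.0685,"wz":0},{"gripper":0,"dx":-33.1,"dy":0,"dz":-11.1,"wx":0,"wy":-0.0685,"wz":0},{"gripper":0,"dx":-33.8,"dy":0,"dz":-8.8,"wx":0,"wy":-0.0685,"wz":0},{"gripper":0,"dx":-34.3,"dy":0,"dz":-6.4,"wx":0,"wy":-0.0685,"wz":0},{"gripper":0,"dx":-34.6,"dy":0,"dz":-4.1,"wx":0,"wy":-0.0685,"wz":0}]'
python3 -m creep '[{"gripper":0,"dx":-34.8,"dy":0,"dz":-1.7,"wx":0,"wy":-0.0685,"wz":0},{"gripper":0,"dx":-34.9,"dy":0,"dz":0.7,"wx":0,"wy":-0.0685,"wz":0},{"gripper":0,"dx":-34.7,"dy":0,"dz":3.1,"wx":0,"wy":-0.0685,"wz":0},{"gripper":0,"dx":-34.4,"dy":0,"dz":5.4,"wx":0,"wy":-0.0685,"wz":0},{"gripper":0,"dx":-34,"dy":0,"dz":7.8,"wx":0,"wy":-0.0685,"wz":0}]'
python3 -m creep '[{"gripper":0,"dx":-33.4,"dy":0,"dz":10.1,"wx":0,"wy":-0.0685,"wz":0},{"gripper":0,"dx":-32.6,"dy":0,"dz":12.4,"wx":0,"wy":-0.0685,"wz":0},{"gripper":0,"dx":-31.7,"dy":0,"dz":14.6,"wx":0,"wy":-0.0685,"wz":0},{"gripper":0,"dx":-30.6,"dy":0,"dz":16.7,"wx":0,"wy":-0.0685,"wz":0},{"gripper":0,"dx":-29.4,"dy":0,"dz":18.8,"wx":0,"wy":-0.0685,"wz":0}]'
python3 - <<'E'
from h import *
for n in ("scene","side","wrist"):
    im=eyes.capture(n); cv2.imwrite(f"pics/{n}1.png",im[:,:,::-1])
    try: print(n,[(np.round(d['at'],4),round(d['confidence'],2)) for d in eyes.spot_point('organiser',n)+eyes.spot_point('pod_1',n)])
    except Exception as e: print(e)
s=ctrl.read_state(); print(s['time_s'],s['ee_pos'],np.round(R.from_rotvec(s['orientation']).as_matrix(),3),s['gripper_width'])
E
```

```text
time_s: 1.55
ee_pos: [0.3428, -0.1852, 0.2315]
orientation: [-0.905, 1.592, -1.593]
ft_force: [0.2, 0.3, -0.5]
gripper_width: -0.0
time_s: 2.05
ee_pos: [0.4251, -0.0313, 0.2314]
orientation: [-1.111, 1.351, -1.351]
ft_force: [0.2, -0.1, 0.0]
gripper_width: -0.0002
time_s: 2.55
ee_pos: [0.5075, 0.1225, 0.2313]
orientation: [-1.275, 1.099, -1.1]
ft_force: [0.6, -0.9, 1.3]
gripper_width: -0.0002
scene []
side [(array([ 0.5365, -0.0647,  0.0046]), 0.55), (array([0.5165, 0.0614, 0.0021]), 0.96), (array([ 0.532 , -0.0188,  0.0032]), 0.94), (array([0.4057, 0.0725, 0.0007]), 0.9), (array([ 0.5305, -0.0622,  0.002 ]), 0.87), (array([ 0.4237, -0.0396,  0.0025]), 0.82), (array([ 0.5486, -0.1452,  0.0035]), 0.8), (array([0.5229, 0.0217, 0.0011]), 0.62), (array([ 0.5407, -0.1011,  0.0028]), 0.56)]
wrist [(array([0.5256, 0.0194, 0.0007]), 0.92), (array([ 0.4192, -0.0409, -0.0028]), 0.91), (array([ 5.139e-01,  6.650e-02, -2.000e-04]), 0.86), (array([0.4122, 0.074 , 0.0005]), 0.7)]
3.0 [0.50675864 0.12022526 0.2315198 ] [[ 0.143  0.     0.99 ]
 [-0.99  -0.     0.143]
 [ 0.    -1.     0.   ]] -0.00017881285854459326
```

View pics/wrist1.png

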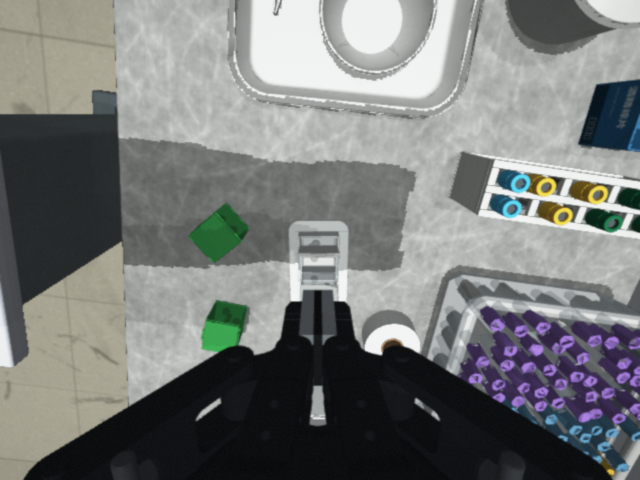

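View pics/scene1.png

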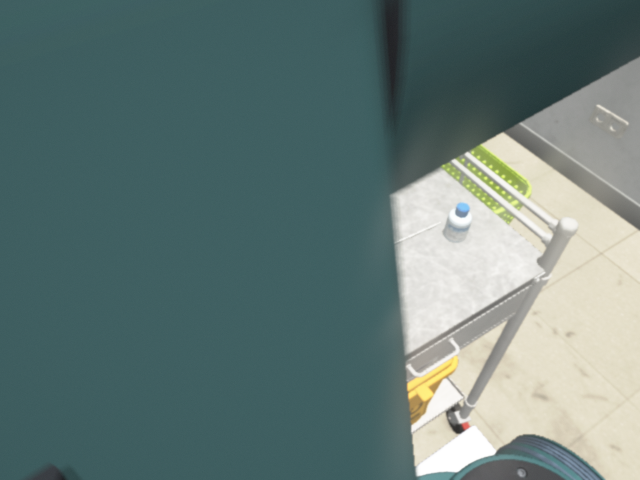

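View pics/side1.png

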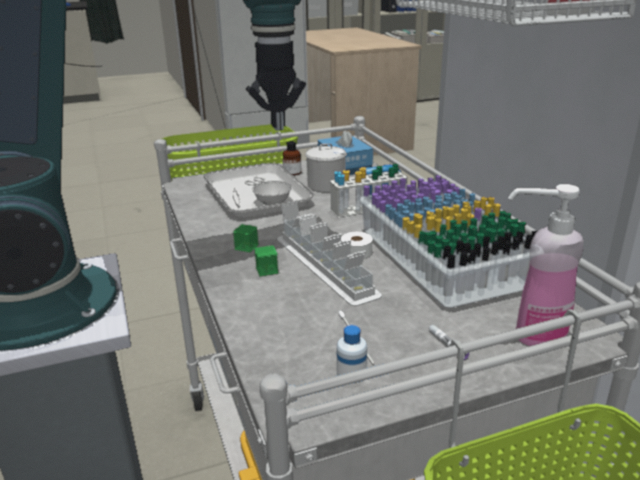

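```bash
cat >> h.py <<'E'
def model(x0,y0,yaw,ang):
    c,s=np.cos(yaw),np.sin(yaw); T=lambda p:[x0+c*p[0]-s*p[1],y0+s*p[0]+c*p[1],p[2]]
    L=[]
    def poly(ps,col):
        for a,b in zip(ps,ps[1:]+ps[:1]): L.append((T(a),T(b),col))
    poly([(i*.033,j*.1605,0) for i,j in((-1,-1),(-1,1),(1,1),(1,-1))],(0,0,255))
    for n in range(1,8):
        yc=(4-n)*.042
        poly([(i*.019,yc+j*.019,.045) for i,j in((-1,-1),(-1,1),(1,1),(1,-1))],(0,255,0))
        a=ang[n-1]; h=yc+.0185
        poly([(-.019,h,.045),(.019,h,.045),(.019,h-.0395*np.cos(a),.045+.0395*np.sin(a)),(-.019,h-.0395*np.cos(a),.045+.0395*np.sin(a))],(255,0,0))
    return L
def overlay(n,src,out,pose,ang,box,k):
    im=cv2.imread(src); x,y,w,h=box
    im=cv2.resize(im[y:y+h,x:x+w],None,fx=k,fy=k,interpolation=cv2.INTER_CUBIC)
    for a,b,col in model(*pose,ang):
        p=(proj(n,[a,b])-[x,y]+.5)*k
        cv2.line(im,tuple(int(v) for v in p[0]),tuple(int(v) for v in p[1]),col,1)
    cv2.imwrite(out,im)
E
python3 - <<'E'
from h import *
a=[1.57]*7
overlay('side','pics/side1.png','pics/o1.png',(.535,-.062,.146),a,(230,190,160,120),5)
overlay('wrist','pics/wrist1.png','pics/o2.png',(.535,-.062,.146),a,(250,200,140,120),5)
E
```

```text
(no output)
```

View pics/o1.png

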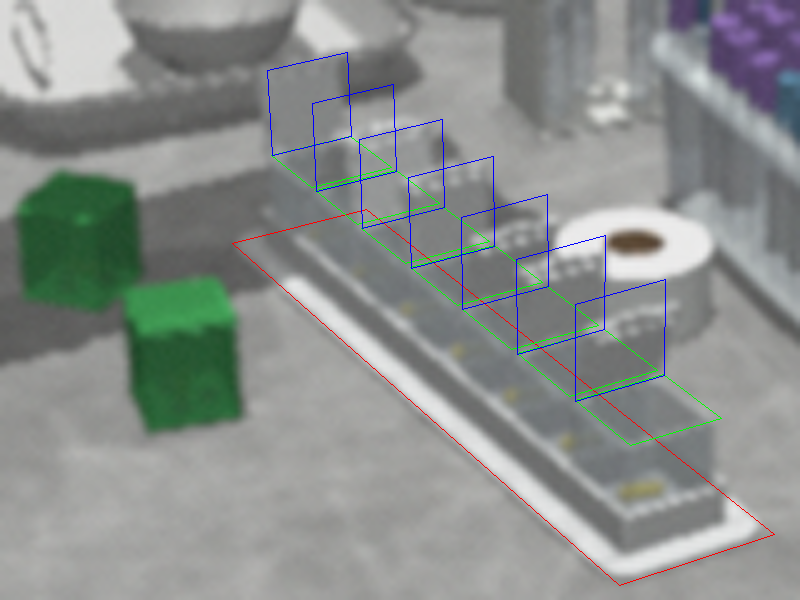

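View pics/o2.png

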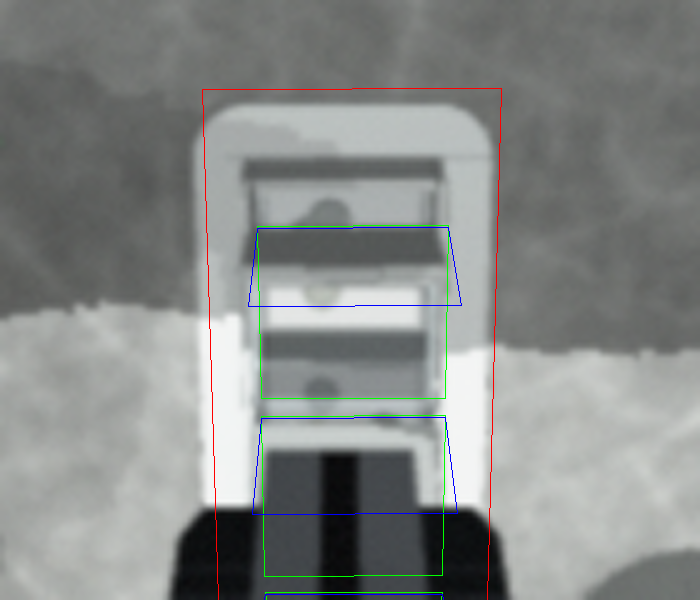

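```bash
python3 -m creep '[{"gripper":0,"dx":0,"dy":35,"dz":0,"wx":0,"wy":0,"wz":0},{"gripper":0,"dx":0,"dy":45,"dz":0,"wx":0,"wy":0,"wz":0},{"gripper":0,"dx":0,"dy":45,"dz":0,"wx":0,"wy":0,"wz":0},{"gripper":0,"dx":0,"dy":39,"dz":0,"wx":0,"wy":0,"wz":0},{"gripper":0,"dx":0,"dy":0,"dz":0,"wx":0,"wy":0,"wz":0}]'
python3 - <<'E'
from h import *
for n in ("side","wrist"):
    im=eyes.capture(n); cv2.imwrite(f"pics/{n}2.png",im[:,:,::-1])
a=[1.57]*7; p=(.533,-.065,.146)
overlay('side','pics/side2.png','pics/o3.png',p,a,(230,170,160,120),5)
overlay('wrist','pics/wrist2.png','pics/o4.png',p,a,(220,180,200,150),4)
s=ctrl.read_state(); print(s['time_s'],s['ee_pos'],s['ft_force'])
E
```

```text
time_s: 3.5
ee_pos: [0.5041, 0.1202, 0.0638]
orientation: [-1.279, 1.107, -1.099]
ft_force: [-0.7, -0.6, 0.1]
gripper_width: -0.0
3.6 [0.50708724 0.12062166 0.06828475] [ 1.17409853 -0.5278651   0.62139446]
```

View pics/o3.png

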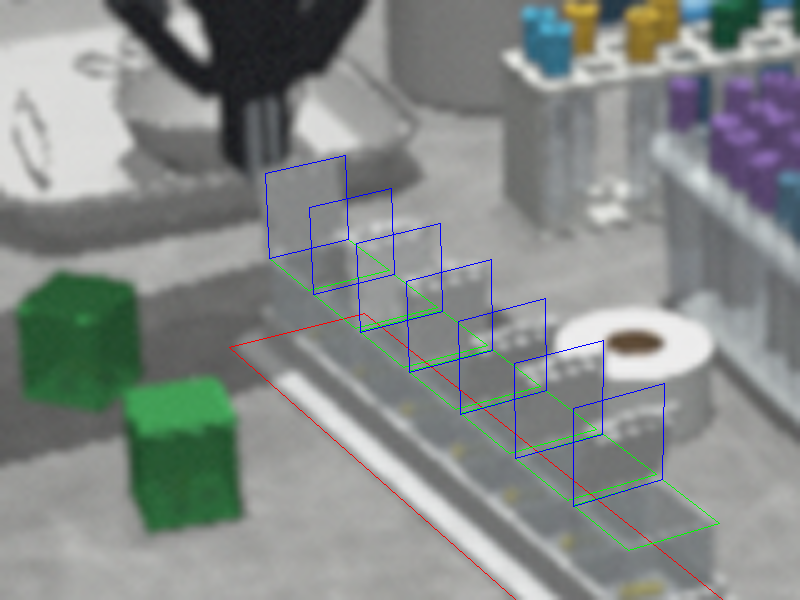

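View pics/wrist2.png

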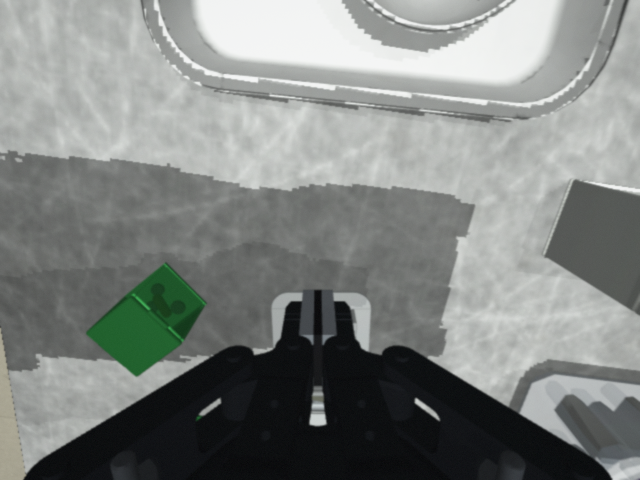

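```bash
python3 -m creep '[{"gripper":0,"dx":10,"dy":0,"dz":0,"wx":0,"wy":0,"wz":0},{"gripper":0,"dx":12,"dy":0,"dz":0,"wx":0,"wy":0,"wz":0},{"gripper":0,"dx":12,"dy":0,"dz":0,"wx":0,"wy":0,"wz":0},{"gripper":0,"dx":12,"dy":0,"dz":0,"wx":0,"wy":0,"wz":0},{"gripper":0,"dx":8,"dy":0,"dz":0,"wx":0,"wy":0,"wz":0}]'
python3 -m creep '[{"gripper":0,"dx":1,"dy":4,"dz":0,"wx":0,"wy":0,"wz":0},{"gripper":0,"dx":1,"dy":4,"dz":0,"wx":0,"wy":0,"wz":0},{"gripper":0,"dx":2,"dy":4,"dz":0,"wx":0,"wy":0,"wz":0},{"gripper":0,"dx":1,"dy":3,"dz":0,"wx":0,"wy":0,"wz":0},{"gripper":0,"dx":0,"dy":0,"dz":0,"wx":0,"wy":0,"wz":0}]'
python3 - <<'E'
from h import *
for n in ("side","wrist"):
    im=eyes.capture(n); cv2.imwrite(f"pics/{n}3.png",im[:,:,::-1])
overlay('side','pics/side3.png','pics/o5.png',(.533,-.065,.146),[0]+[1.57]*6,(230,170,160,120),5)
s=ctrl.read_state(); print(s['time_s'],s['ee_pos'],s['ft_force'])
E
```

```text
time_s: 4.1
ee_pos: [0.5152, 0.0661, 0.0676]
orientation: [-1.274, 1.102, -1.103]
ft_force: [-0.9, 0.8, -0.3]
gripper_width: -0.0002
time_s: 4.6
ee_pos: [0.5152, 0.0627, 0.0517]
orientation: [-1.275, 1.102, -1.101]
ft_force: [-0.3, -0.4, -0.0]
gripper_width: 0.0001
4.7 [0.51544006 0.06279036 0.0521831 ] [ 0.11334266 -0.06950767  0.08545648]
```

View pics/o5.png

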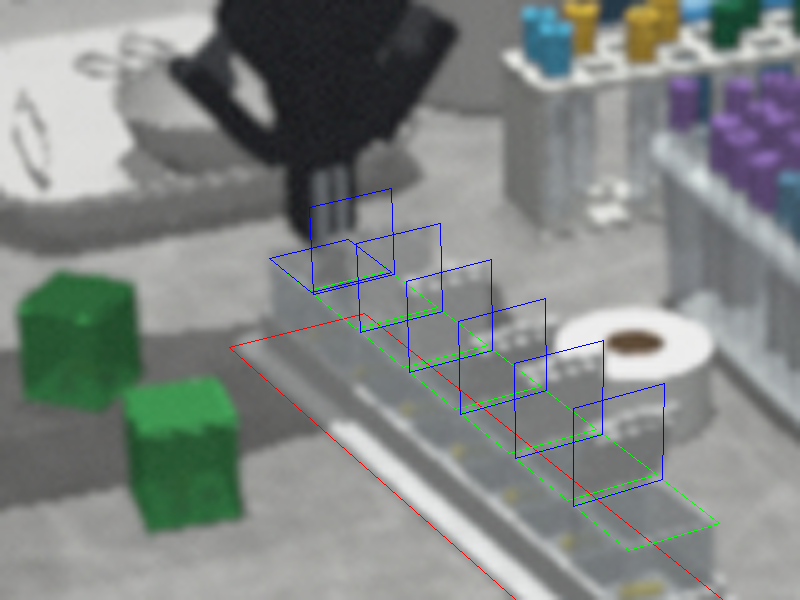

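View pics/wrist3.png

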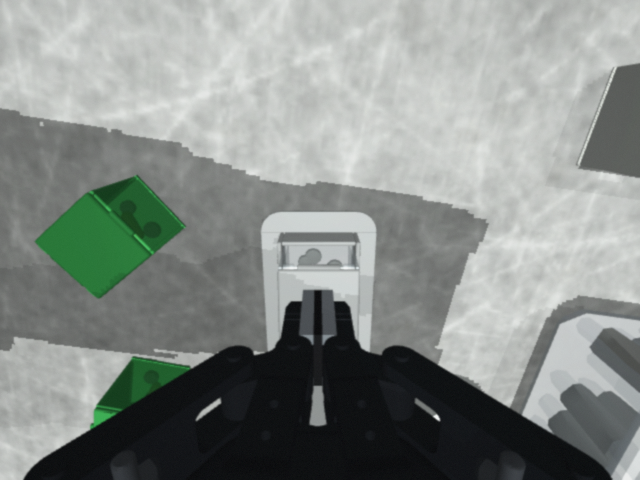

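```bash
python3 -m creep '[{"gripper":0,"dx":0,"dy":2,"dz":0,"wx":0,"wy":0,"wz":0},{"gripper":0,"dx":0,"dy":2,"dz":0,"wx":0,"wy":0,"wz":0},{"gripper":0,"dx":0,"dy":0,"dz":0,"wx":0,"wy":0,"wz":0}]'
python3 -m creep '[{"gripper":0,"dx":0,"dy":1,"dz":0,"wx":0,"wy":0,"wz":0},{"gripper":0,"dx":0,"dy":0,"dz":0,"wx":0,"wy":0,"wz":0}]'
```

```text
time_s: 5.0
ee_pos: [0.5155, 0.0627, 0.0481]
orientation: [-1.274, 1.102, -1.102]
ft_force: [0.7, -0.3, -0.3]
gripper_width: -0.0001
time_s: 5.2
ee_pos: [0.5157, 0.0627, 0.0479]
orientation: [-1.274, 1.101, -1.102]
ft_force: [-3.1, 0.0, 11.2]
gripper_width: -0.0002
```

```bash
python3 -m creep '[{"gripper":0,"dx":0,"dy":-10,"dz":0,"wx":0,"wy":0,"wz":0},{"gripper":0,"dx":0,"dy":-10,"dz":0,"wx":0,"wy":0,"wz":0},{"gripper":0,"dx":0,"dy":0,"dz":0,"wx":0,"wy":0,"wz":0}]'
python3 - <<'E'
from h import *
for n in ("side","wrist"):
    im=eyes.capture(n); cv2.imwrite(f"pics/{n}4.png",im[:,:,::-1])
E
python3 -m creep '[{"gripper":0,"dx":7,"dy":0,"dz":0,"wx":0,"wy":0,"wz":0},{"gripper":0,"dx":10,"dy":0,"dz":0,"wx":0,"wy":0,"wz":0},{"gripper":0,"dx":10,"dy":0,"dz":0,"wx":0,"wy":0,"wz":0},{"gripper":0,"dx":10,"dy":0,"dz":0,"wx":0,"wy":0,"wz":0},{"gripper":0,"dx":0,"dy":0,"dz":0,"wx":0,"wy":0,"wz":0}]'
```

```text
time_s: 5.5
ee_pos: [0.5164, 0.0626, 0.0688]
orientation: [-1.273, 1.1, -1.103]
ft_force: [-0.4, -0.1, -0.2]
gripper_width: -0.0002
time_s: 6.1
ee_pos: [0.5211, 0.0245, 0.0672]
orientation: [-1.274, 1.103, -1.103]
ft_force: [0.9, 0.2, 0.2]
gripper_width: 0.0003
```

View pics/wrist4.png

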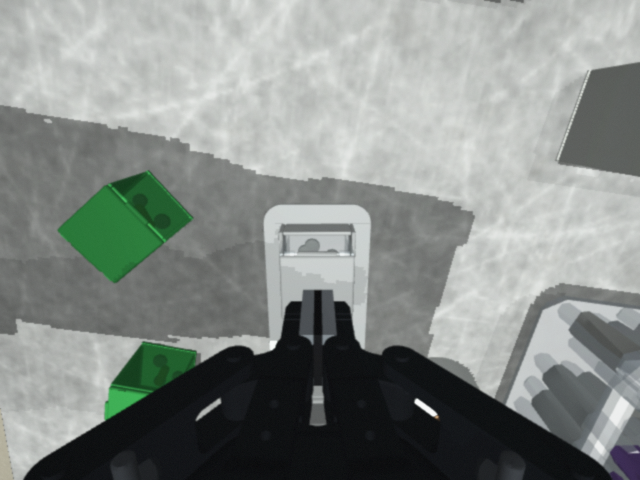

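Lid 1 is flat: the white lid shows from row 255 to the fingertip at row 290, with no raised edge. Now I press lid 2 down.

```bash
python3 -m creep '[{"gripper":0,"dx":2,"dy":5,"dz":0,"wx":0,"wy":0,"wz":0},{"gripper":0,"dx":2,"dy":5,"dz":0,"wx":0,"wy":0,"wz":0},{"gripper":0,"dx":1,"dy":5,"dz":0,"wx":0,"wy":0,"wz":0},{"gripper":0,"dx":0,"dy":4,"dz":0,"wx":0,"wy":0,"wz":0},{"gripper":0,"dx":0,"dy":0,"dz":0,"wx":0,"wy":0,"wz":0}]'
python3 -m creep '[{"gripper":0,"dx":0,"dy":1,"dz":0,"wx":0,"wy":0,"wz":0},{"gripper":0,"dx":0,"dy":0,"dz":0,"wx":0,"wy":0,"wz":0}]'
python3 -m creep '[{"gripper":0,"dx":0,"dy":-10,"dz":0,"wx":0,"wy":0,"wz":0},{"gripper":0,"dx":0,"dy":-10,"dz":0,"wx":0,"wy":0,"wz":0},{"gripper":0,"dx":0,"dy":0,"dz":0,"wx":0,"wy":0,"wz":0}]'
python3 - <<'E'
from h import *
for n in ("side","wrist"):
    im=eyes.capture(n); cv2.imwrite(f"pics/{n}5.png",im[:,:,::-1])
overlay('side','pics/side5.png','pics/o6.png',(.533,-.065,.146),[0,0]+[1.57]*5,(230,170,160,120),5)
E
```

```text
time_s: 6.6
ee_pos: [0.5217, 0.0208, 0.0482]
orientation: [-1.275, 1.101, -1.102]
ft_force: [-0.5, -1.5, 2.1]
gripper_width: 0.0001
time_s: 6.8
ee_pos: [0.5218, 0.0206, 0.0479]
orientation: [-1.275, 1.101, -1.103]
ft_force: [-4.2, -3.6, 15.8]
gripper_width: 0.0003
time_s: 7.1
ee_pos: [0.5223, 0.0212, 0.0685]
orientation: [-1.273, 1.1, -1.103]
ft_force: [-1.0, -0.1, -0.6]
gripper_width: -0.0004
```

View pics/o6.png

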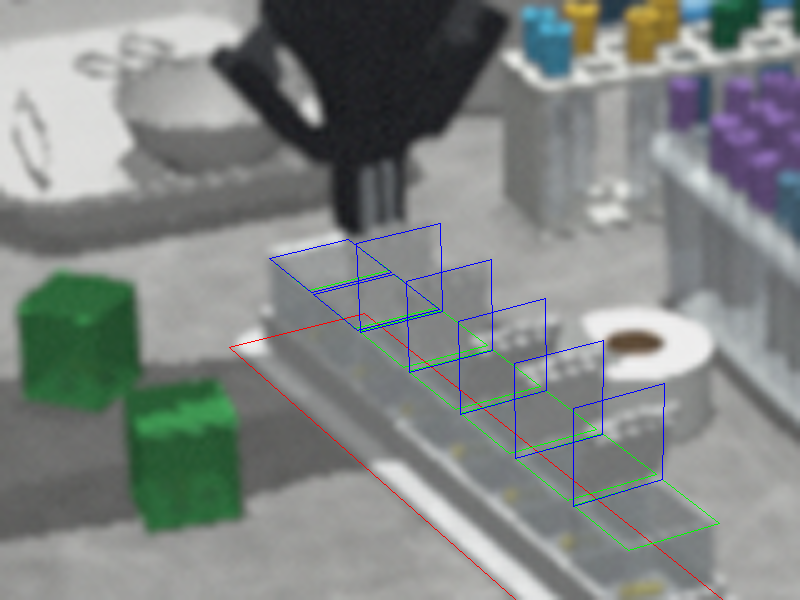

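View pics/wrist5.png

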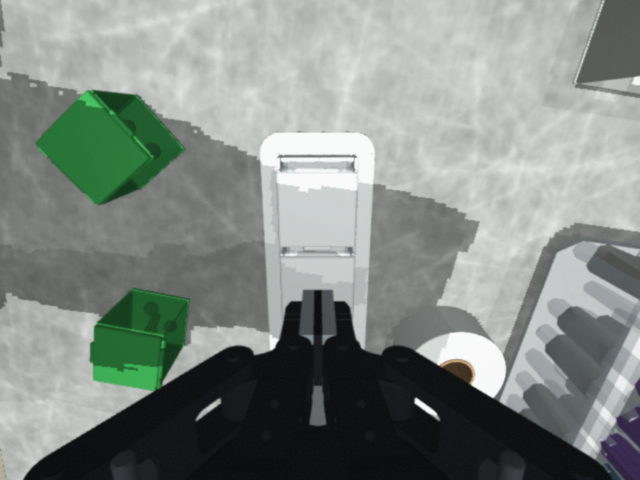

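```bash
python3 -m creep '[{"gripper":0,"dx":7,"dy":0,"dz":0,"wx":0,"wy":0,"wz":0},{"gripper":0,"dx":10,"dy":0,"dz":0,"wx":0,"wy":0,"wz":0},{"gripper":0,"dx":10,"dy":0,"dz":0,"wx":0,"wy":0,"wz":0},{"gripper":0,"dx":10,"dy":0,"dz":0,"wx":0,"wy":0,"wz":0},{"gripper":0,"dx":0,"dy":0,"dz":0,"wx":0,"wy":0,"wz":0}]'
python3 -m creep '[{"gripper":0,"dx":2,"dy":5,"dz":0,"wx":0,"wy":0,"wz":0},{"gripper":0,"dx":2,"dy":5,"dz":0,"wx":0,"wy":0,"wz":0},{"gripper":0,"dx":1,"dy":5,"dz":0,"wx":0,"wy":0,"wz":0},{"gripper":0,"dx":0,"dy":4,"dz":0,"wx":0,"wy":0,"wz":0},{"gripper":0,"dx":0,"dy":0,"dz":0,"wx":0,"wy":0,"wz":0}]'
python3 -m creep '[{"gripper":0,"dx":0,"dy":0.7,"dz":0,"wx":0,"wy":0,"wz":0},{"gripper":0,"dx":0,"dy":0,"dz":0,"wx":0,"wy":0,"wz":0}]'
python3 -m creep '[{"gripper":0,"dx":0,"dy":-9.7,"dz":0,"wx":0,"wy":0,"wz":0},{"gripper":0,"dx":0,"dy":-10,"dz":0,"wx":0,"wy":0,"wz":0},{"gripper":0,"dx":0,"dy":0,"dz":0,"wx":0,"wy":0,"wz":0}]'
python3 - <<'E'
from h import *
for n in ("side","wrist"):
    im=eyes.capture(n); cv2.imwrite(f"pics/{n}6.png",im[:,:,::-1])
E
```

```text
time_s: 7.7
ee_pos: [0.5272, -0.017, 0.0672]
orientation: [-1.274, 1.103, -1.103]
ft_force: [-0.2, 0.7, -0.5]
gripper_width: 0.0001
time_s: 8.2
ee_pos: [0.5278, -0.0208, 0.0482]
orientation: [-1.275, 1.101, -1.103]
ft_force: [-0.9, -1.5, 2.9]
gripper_width: -0.0002
time_s: 8.4
ee_pos: [0.5278, -0.0209, 0.048]
orientation: [-1.275, 1.101, -1.103]
ft_force: [-3.2, -3.8, 10.6]
gripper_width: 0.0
time_s: 8.7
ee_pos: [0.5285, -0.0205, 0.0687]
orientation: [-1.273, 1.1, -1.103]
ft_force: [0.7, 0.3, 0.2]
gripper_width: 0.0
```

View pics/wrist6.png

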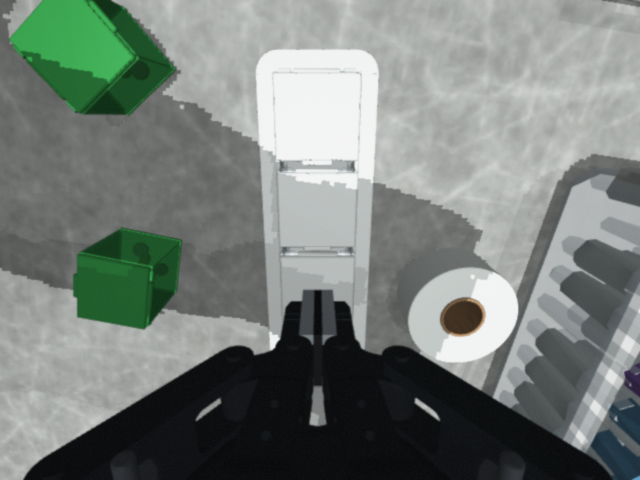

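Lids 1–3 are shut and flat, at rows 70–165, 172–248 and 255 on, evenly spaced, and the tray stays aligned. Next is lid 4.

```bash
python3 -m creep '[{"gripper":0,"dx":7,"dy":0,"dz":0,"wx":0,"wy":0,"wz":0},{"gripper":0,"dx":10,"dy":0,"dz":0,"wx":0,"wy":0,"wz":0},{"gripper":0,"dx":10,"dy":0,"dz":0,"wx":0,"wy":0,"wz":0},{"gripper":0,"dx":10,"dy":0,"dz":0,"wx":0,"wy":0,"wz":0},{"gripper":0,"dx":0,"dy":0,"dz":0,"wx":0,"wy":0,"wz":0}]'
python3 -m creep '[{"gripper":0,"dx":2,"dy":5,"dz":0,"wx":0,"wy":0,"wz":0},{"gripper":0,"dx":2,"dy":5,"dz":0,"wx":0,"wy":0,"wz":0},{"gripper":0,"dx":1,"dy":5,"dz":0,"wx":0,"wy":0,"wz":0},{"gripper":0,"dx":0,"dy":4,"dz":0,"wx":0,"wy":0,"wz":0},{"gripper":0,"dx":0,"dy":0,"dz":0,"wx":0,"wy":0,"wz":0}]'
python3 -m creep '[{"gripper":0,"dx":0,"dy":0.7,"dz":0,"wx":0,"wy":0,"wz":0},{"gripper":0,"dx":0,"dy":0,"dz":0,"wx":0,"wy":0,"wz":0}]'
python3 -m creep '[{"gripper":0,"dx":0,"dy":-9.7,"dz":0,"wx":0,"wy":0,"wz":0},{"gripper":0,"dx":0,"dy":-10,"dz":0,"wx":0,"wy":0,"wz":0},{"gripper":0,"dx":0,"dy":0,"dz":0,"wx":0,"wy":0,"wz":0}]'
python3 - <<'E'
from h import *
for n in ("side","wrist"):
    im=eyes.capture(n); cv2.imwrite(f"pics/{n}7.png",im[:,:,::-1])
overlay('side','pics/side7.png','pics/o7.png',(.533,-.065,.146),[0]*4+[1.57]*3,(230,170,160,120),5)
E
```

```text
time_s: 9.3
ee_pos: [0.5333, -0.0586, 0.0672]
orientation: [-1.274, 1.103, -1.103]
ft_force: [0.0, -0.1, -0.2]
gripper_width: -0.0
time_s: 9.8
ee_pos: [0.5337, -0.0619, 0.0481]
orientation: [-1.274, 1.102, -1.102]
ft_force: [-1.1, -0.3, -0.6]
gripper_width: 0.0001
time_s: 10.0
ee_pos: [0.5338, -0.0619, 0.0479]
orientation: [-1.274, 1.101, -1.102]
ft_force: [-3.2, 0.4, 10.5]
gripper_width: 0.0
time_s: 10.3
ee_pos: [0.5346, -0.0622, 0.0687]
orientation: [-1.273, 1.1, -1.103]
ft_force: [0.3, -1.1, -0.5]
gripper_width: -0.0
```

View pics/o7.png

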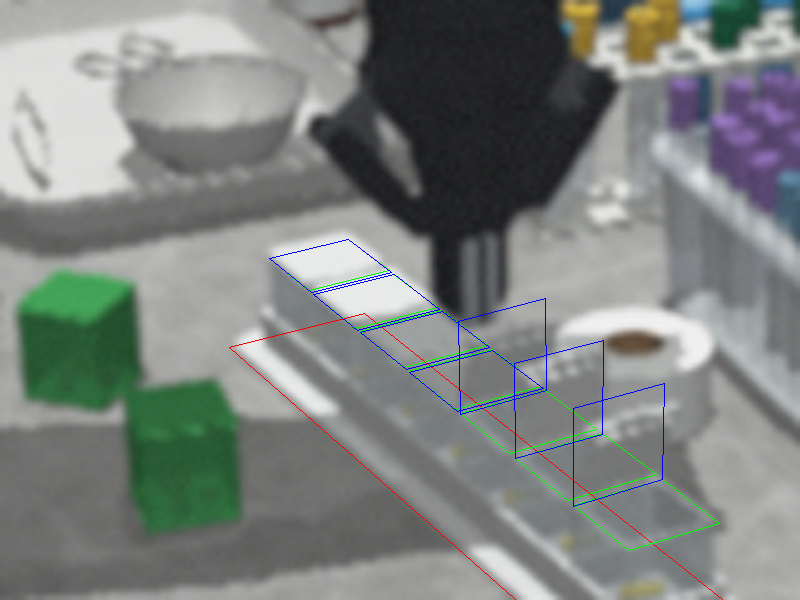

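View pics/wrist7.png

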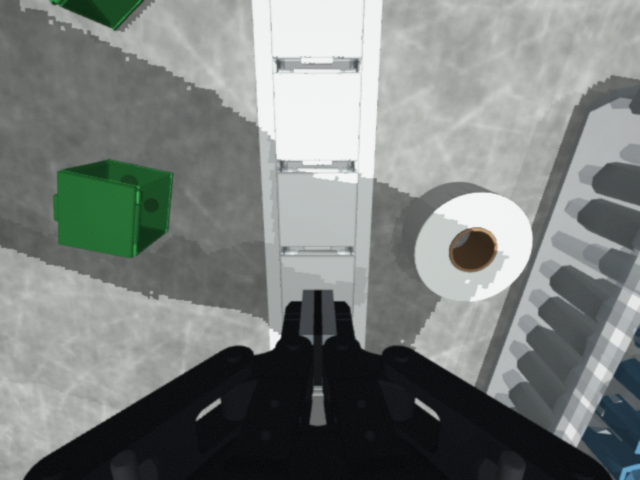

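Lids 1–4 lie flat in both views, matching the closed-lid wireframe to within a millimetre or two. Next is lid 5.

```bash
python3 -m creep '[{"gripper":0,"dx":7,"dy":0,"dz":0,"wx":0,"wy":0,"wz":0},{"gripper":0,"dx":10,"dy":0,"dz":0,"wx":0,"wy":0,"wz":0},{"gripper":0,"dx":10,"dy":0,"dz":0,"wx":0,"wy":0,"wz":0},{"gripper":0,"dx":10,"dy":0,"dz":0,"wx":0,"wy":0,"wz":0},{"gripper":0,"dx":0,"dy":0,"dz":0,"wx":0,"wy":0,"wz":0}]'
python3 -m creep '[{"gripper":0,"dx":2,"dy":5,"dz":0,"wx":0,"wy":0,"wz":0},{"gripper":0,"dx":2,"dy":5,"dz":0,"wx":0,"wy":0,"wz":0},{"gripper":0,"dx":1,"dy":5,"dz":0,"wx":0,"wy":0,"wz":0},{"gripper":0,"dx":0,"dy":4,"dz":0,"wx":0,"wy":0,"wz":0},{"gripper":0,"dx":0,"dy":0,"dz":0,"wx":0,"wy":0,"wz":0}]'
python3 -m creep '[{"gripper":0,"dx":0,"dy":0.7,"dz":0,"wx":0,"wy":0,"wz":0},{"gripper":0,"dx":0,"dy":0,"dz":0,"wx":0,"wy":0,"wz":0}]'
python3 -m creep '[{"gripper":0,"dx":0,"dy":-9.7,"dz":0,"wx":0,"wy":0,"wz":0},{"gripper":0,"dx":0,"dy":-10,"dz":0,"wx":0,"wy":0,"wz":0},{"gripper":0,"dx":0,"dy":0,"dz":0,"wx":0,"wy":0,"wz":0}]'
python3 - <<'E'
from h import *
for n in ("side","wrist"):
    im=eyes.capture(n); cv2.imwrite(f"pics/{n}8.png",im[:,:,::-1])
overlay('side','pics/side8.png','pics/o8.png',(.533,-.065,.146),[0]*5+[1.57]*2,(230,170,160,120),5)
E
```

```text
time_s: 10.9
ee_pos: [0.5393, -0.1002, 0.0671]
orientation: [-1.274, 1.103, -1.103]
ft_force: [1.1, 2.0, 0.3]
gripper_width: -0.0001
time_s: 11.4
ee_pos: [0.5397, -0.1035, 0.0481]
orientation: [-1.274, 1.102, -1.102]
ft_force: [1.0, 0.0, 0.7]
gripper_width: -0.0001
time_s: 11.6
ee_pos: [0.5398, -0.1035, 0.0479]
orientation: [-1.274, 1.101, -1.102]
ft_force: [-3.0, 0.2, 10.0]
gripper_width: -0.0001
time_s: 11.9
ee_pos: [0.5406, -0.1038, 0.0687]
orientation: [-1.273, 1.1, -1.103]
ft_force: [-0.1, -0.5, -0.0]
gripper_width: -0.0001
```

View pics/o8.png

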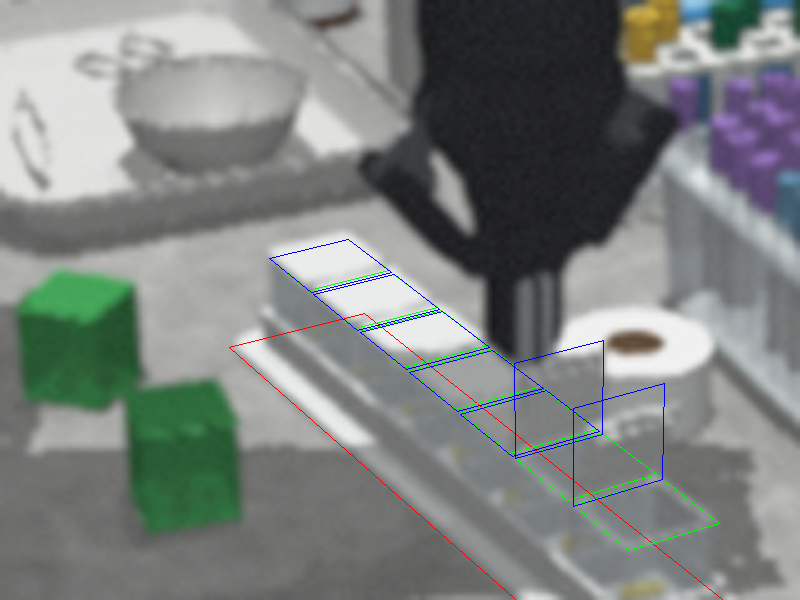

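View pics/wrist8.png

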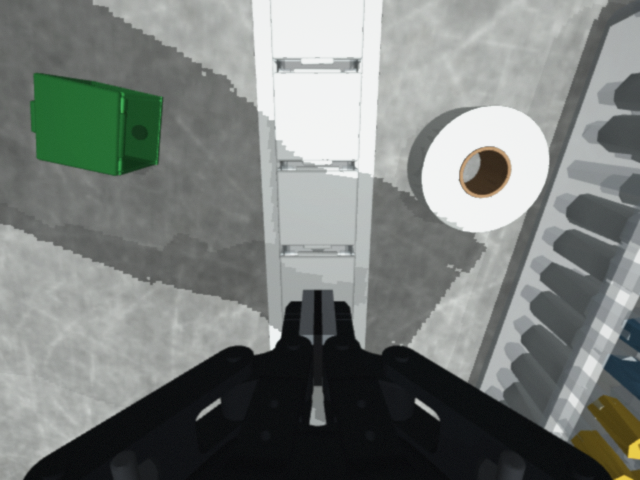

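Lids 1–5 are flat. The fingertip is at (540,330) in the overlay, just left of lid 6. Now lid 6.

```bash
python3 -m creep '[{"gripper":0,"dx":7,"dy":0,"dz":0,"wx":0,"wy":0,"wz":0},{"gripper":0,"dx":10,"dy":0,"dz":0,"wx":0,"wy":0,"wz":0},{"gripper":0,"dx":10,"dy":0,"dz":0,"wx":0,"wy":0,"wz":0},{"gripper":0,"dx":10,"dy":0,"dz":0,"wx":0,"wy":0,"wz":0},{"gripper":0,"dx":0,"dy":0,"dz":0,"wx":0,"wy":0,"wz":0}]'
python3 -m creep '[{"gripper":0,"dx":2,"dy":5,"dz":0,"wx":0,"wy":0,"wz":0},{"gripper":0,"dx":2,"dy":5,"dz":0,"wx":0,"wy":0,"wz":0},{"gripper":0,"dx":1,"dy":5,"dz":0,"wx":0,"wy":0,"wz":0},{"gripper":0,"dx":0,"dy":4,"dz":0,"wx":0,"wy":0,"wz":0},{"gripper":0,"dx":0,"dy":0,"dz":0,"wx":0,"wy":0,"wz":0}]'
python3 -m creep '[{"gripper":0,"dx":0,"dy":0.7,"dz":0,"wx":0,"wy":0,"wz":0},{"gripper":0,"dx":0,"dy":0,"dz":0,"wx":0,"wy":0,"wz":0}]'
python3 -m creep '[{"gripper":0,"dx":0,"dy":-9.7,"dz":0,"wx":0,"wy":0,"wz":0},{"gripper":0,"dx":0,"dy":-10,"dz":0,"wx":0,"wy":0,"wz":0},{"gripper":0,"dx":0,"dy":0,"dz":0,"wx":0,"wy":0,"wz":0}]'
python3 - <<'E'
from h import *
for n in ("side","wrist"):
    im=eyes.capture(n); cv2.imwrite(f"pics/{n}9.png",im[:,:,::-1])
overlay('side','pics/side9.png','pics/o9.png',(.533,-.065,.146),[0]*6+[1.57]*1,(230,170,160,120),5)
E
```

```text
time_s: 12.5
ee_pos: [0.5454, -0.1418, 0.0671]
orientation: [-1.274, 1.103, -1.103]
ft_force: [0.1, 0.9, 1.3]
gripper_width: 0.0001
time_s: 13.0
ee_pos: [0.5458, -0.145, 0.0481]
orientation: [-1.274, 1.102, -1.102]
ft_force: [0.2, -0.5, 0.8]
gripper_width: -0.0
time_s: 13.2
ee_pos: [0.5459, -0.145, 0.0479]
orientation: [-1.274, 1.101, -1.102]
ft_force: [-3.3, 1.0, 7.8]
gripper_width: -0.0003
time_s: 13.5
ee_pos: [0.5467, -0.1454, 0.0688]
orientation: [-1.274, 1.1, -1.103]
ft_force: [0.5, 0.2, -0.2]
gripper_width: 0.0001
```

View pics/o9.png

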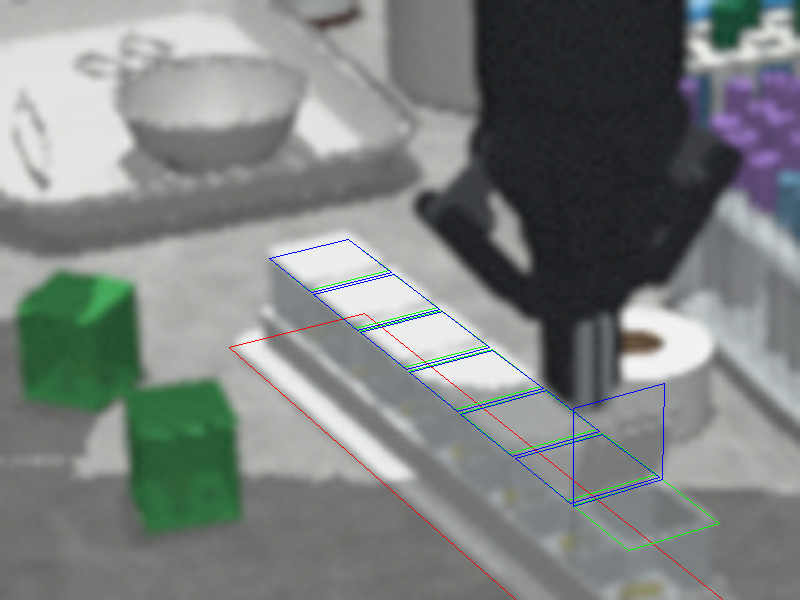

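View pics/wrist9.png

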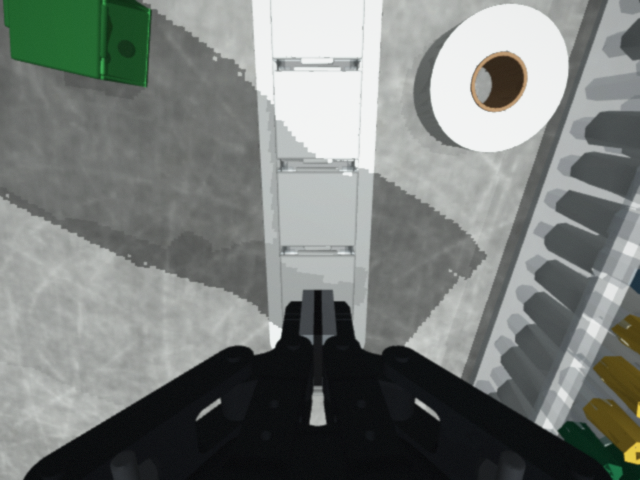

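```bash
python3 -m creep '[{"gripper":0,"dx":7,"dy":0,"dz":0,"wx":0,"wy":0,"wz":0},{"gripper":0,"dx":10,"dy":0,"dz":0,"wx":0,"wy":0,"wz":0},{"gripper":0,"dx":10,"dy":0,"dz":0,"wx":0,"wy":0,"wz":0},{"gripper":0,"dx":10,"dy":0,"dz":0,"wx":0,"wy":0,"wz":0},{"gripper":0,"dx":0,"dy":0,"dz":0,"wx":0,"wy":0,"wz":0}]'
python3 -m creep '[{"gripper":0,"dx":2,"dy":5,"dz":0,"wx":0,"wy":0,"wz":0},{"gripper":0,"dx":2,"dy":5,"dz":0,"wx":0,"wy":0,"wz":0},{"gripper":0,"dx":1,"dy":5,"dz":0,"wx":0,"wy":0,"wz":0},{"gripper":0,"dx":0,"dy":4,"dz":0,"wx":0,"wy":0,"wz":0},{"gripper":0,"dx":0,"dy":0,"dz":0,"wx":0,"wy":0,"wz":0}]'
python3 -m creep '[{"gripper":0,"dx":0,"dy":0.7,"dz":0,"wx":0,"wy":0,"wz":0},{"gripper":0,"dx":0,"dy":0,"dz":0,"wx":0,"wy":0,"wz":0}]'
python3 -m creep '[{"gripper":0,"dx":0,"dy":-9.7,"dz":0,"wx":0,"wy":0,"wz":0},{"gripper":0,"dx":0,"dy":-30,"dz":0,"wx":0,"wy":0,"wz":0},{"gripper":0,"dx":0,"dy":-40,"dz":0,"wx":0,"wy":0,"wz":0},{"gripper":0,"dx":0,"dy":-40,"dz":0,"wx":0,"wy":0,"wz":0},{"gripper":0,"dx":0,"dy":-30,"dz":0,"wx":0,"wy":0,"wz":0}]'
python3 -m creep '[{"gripper":0,"dx":0,"dy":-30,"dz":-20,"wx":0,"wy":0,"wz":0},{"gripper":0,"dx":10,"dy":-10,"dz":-30,"wx":0,"wy":0,"wz":0},{"gripper":0,"dx":20,"dy":0,"dz":-30,"wx":0,"wy":0,"wz":0},{"gripper":0,"dx":20,"dy":0,"dz":-20,"wx":0,"wy":0,"wz":0},{"gripper":0,"dx":0,"dy":0,"dz":0,"wx":0,"wy":0,"wz":0}]'
python3 - <<'E'
from h import *
for n in ("side","wrist","scene"):
    im=eyes.capture(n); cv2.imwrite(f"pics/{n}10.png",im[:,:,::-1])
    for t in ("organiser","spare_tube","saline_bottle","label_roll","swab"):
        if n=="side": print(t,[(np.round(d['at'],4),round(d['confidence'],2)) for d in eyes.spot_point(t,n)])
overlay('side','pics/side10.png','pics/o10.png',(.533,-.065,.146),[0]*7,(230,190,160,120),5)
E
```

```text
time_s: 14.1
ee_pos: [0.5515, -0.1834, 0.0671]
orientation: [-1.274, 1.103, -1.103]
ft_force: [-0.1, 0.5, 0.6]
gripper_width: 0.0002
time_s: 14.6
ee_pos: [0.5519, -0.1866, 0.0481]
orientation: [-1.274, 1.102, -1.102]
ft_force: [0.3, 0.7, 0.1]
gripper_width: 0.0001
time_s: 14.8
ee_pos: [0.552, -0.1866, 0.0479]
orientation: [-1.274, 1.101, -1.102]
ft_force: [-3.2, 0.4, 8.6]
gripper_width: -0.0
time_s: 15.3
ee_pos: [0.5521, -0.1867, 0.2002]
orientation: [-1.274, 1.1, -1.103]
ft_force: [0.6, -0.8, -0.6]
gripper_width: -0.0001
time_s: 15.8
ee_pos: [0.4586, -0.2524, 0.2379]
orientation: [-1.274, 1.103, -1.104]
ft_force: [-0.1, -0.1, 1.1]
gripper_width: -0.0005
organiser [(array([ 0.5344, -0.0632,  0.0047]), 0.93)]
spare_tube [(array([ 0.6167, -0.3382,  0.0078]), 0.58)]
saline_bottle [(array([ 0.4482, -0.3932,  0.0031]), 0.83), (array([ 0.6176, -0.3363,  0.0076]), 0.42)]
label_roll []
swab []
```

View pics/o10.png

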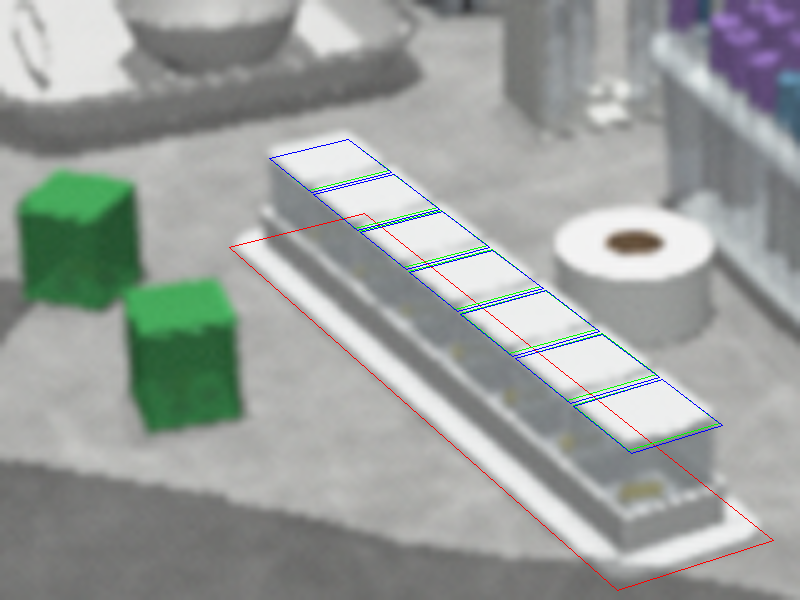

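View pics/wrist10.png

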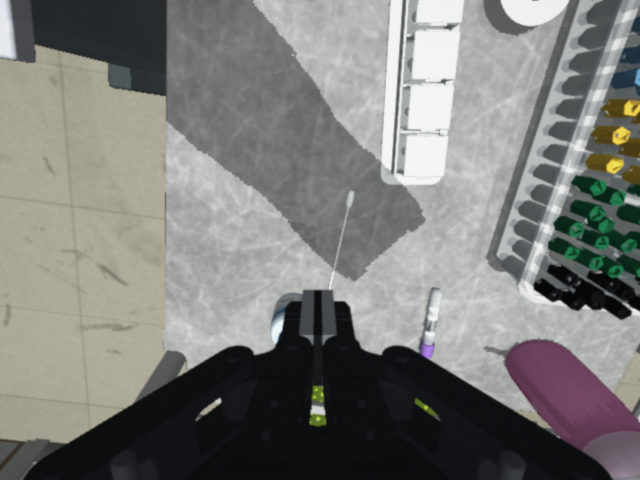

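View pics/side10.png

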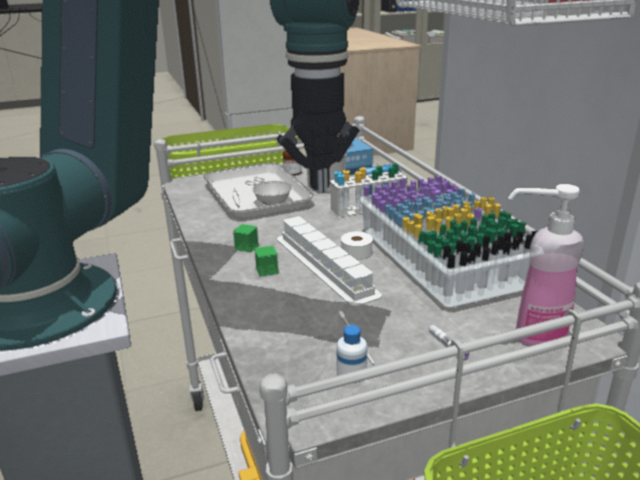

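Run:
```python
from bench import job_done, ctrl
s=ctrl.read_state(); print(s['time_s'],s['ee_pos'],s['ft_force'])
print(job_done())
```

```text
16.2 [ 0.46062414 -0.25013304  0.237207  ] [ 0.26439475 -0.64782938 -0.23202984]
the job is handed in; nothing more can be done
None
```

I folded all seven lids over in order, left to right, with the closed fingertips and pressed each one shut. I then lifted the arm clear and handed the job in at about 16.2 s.

- **Press:** each press showed about 8–16 N at the wrist. The fingertip stopped at about 48 mm every time, the height given for shut lids.
- **Lids:** in the last side picture all seven lids lie flat and match the closed-lid outline. The wrist pictures show lids 1–6 with no raised edge; lid 7 was checked from the side and in the last wrist picture.
- **Organiser:** it was found at (0.534, -0.063), within about 2 mm of where it was at the start, which is inside the network's own error.
- **Bystanders:** the spare tube and saline bottle read within 3 mm of their start positions. The network missed the label roll and swab in the last picture. The pictures show both still lying there, with no sign they were touched, but I could not measure them.
- **Green look-alikes:** they were not touched.
- **Disagreement:** the drawn tray outline sat a few millimetres off the picture. That did not matter for the pushes.
- **Interface:** my first two moves were refused whole because each row needs every value written out; nothing moved.

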